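Lock a spring plunger down with its transport plate

ROBOT

A 7-joint arm with a two-finger parallel gripper is mounted at the origin on a cart in front of the work surface, level with it; the furniture and walls round the work are solid. World frame = base frame: x ahead of the robot, y to its left, z up, the work surface at z = 0. Lengths are in m, angles in rad, forces in N, time in s.
With the tool pointing down it reaches from about 0.4 to 0.85 m from the base axis. Payload 4.5 kg.
Tool frame: the origin (TCP) lies midway between the tips of the shut fingers; the grasp point (between the pads) lies r.grip_point_offset behind it (r.grip_point_offset is the distance from the TCP to the grasp point, in m); z points along the fingers, y is the line along which they close (so a half turn about z gives the same grasp; the last joint's range is limited). The gripper opens to 88 mm and grips with 3 to 60 N. Pads are 18 mm wide; open, the fingers measure 123 mm over their backs; the gripper's body (75 mm by 187 mm) begins 45 mm behind the grasp point.
Start: joints at [-1.208, 0.689, -0.195, 1.565, 0.157, 0.902, -0.215], TCP at [0.202, 0.592, 0.239] pointing down, gripper open.
Joint ranges: [-3.01, 3.01], [-0.46, 2.08], [-1.47, 1.51], [0.13, 2.56], [-1, 4.14], [0.04, 2.09], [-2.66, 2.66]. Speed limits (rad/s): [2.57, 2.57, 3.14, 3.14, 3.14, 3.14, 3.14].

INTERFACE

Orientations are given as a unit quaternion [x, y, z, w].
In Python, from plant import r gives the robot as it stands.
- The arm moves only by the shell command python3 -m jog 'ROWS' [FORCE]. ROWS is JSON, a list of rows, each an object of numbers: "wx", "wy", "wz": the turn, a rotation vector about the world's x, y, z as a fraction of full scale; "dx", "dy", "dz": the shift along the world's x, y, z as a fraction of full scale; "hand": the closure, from 0 (fully open) to 1 (shut). In form: [{"wx": .., "wy": .., "wz": .., "dx": .., "dy": .., "dz": .., "hand": ..}, ...]. A call has 1 to 5 rows; each row shifts and turns the commanded pose from where the row before left it; what a row does not reach is not made up. Full scale, the value 1, is 0.25 m for a shift and 2 rad for a turn. A row lasts 1/12 s, in which the tool goes at most 41.7 mm and 7.16 degrees, less where a joint would pass 70% of its speed; a pose out of reach is approached as far as the arm can. A call with a number of a shift or a turn outside -1 to 1 is refused whole. A call with a gripper value outside its range is refused whole. The fingers move at their own pace and stop on an object; FORCE is the grip in N (left out, the last holds). Time passes only in rows, so rows that do not move let the fingers close. It gives the time, the measured TCP pose, the force, the opening and the grip force at its end, in the units of the state.
- r.get_state(): the state, without advancing time (a new reading comes with each control period).
- r.snapshot(name): name is "side" or "top"; returns the picture (400x640x3 uint8, red, green, blue); there is no depth.
- r.camera_info(name): a dict with "mtx" (3x3 intrinsics, pixels), "k1" (the pictures are not rectified: a ray, as slopes to the right and down, at radius r is drawn at 1 + k1 r^2 times it, then the intrinsics apply), "R" (3x3) and "t" (3): a world point X has camera coordinates R X + t. Camera axes: x right, y down, z forward; pixel columns grow to the right and rows downward; lengths in m; the calibration is good to about 2 mm. A picture is of the moment at which its call begins. camera_info takes no time and is no camera call.
- r.finish_job(): hands the job in; it is judged then, once.
Trained networks look in the newest picture that a camera, given by its name, has taken for a name from the list of things; names that differ only in an ending like _2 or _b are one class to them, and where a whole thing is asked for, a point or a joint stands for the part that bears it (a point fixed in the world has none). Each returns a list of dicts, best first, with "p" (0 to 1); they miss things now and then, are a little off and sometimes report something else, mostly with a low value. They report only what shows in the picture. A call takes as long as a camera call. They do not tell look-alikes from the thing itself.
- r.search_frame(camera, query): "bbox" ([left, top, right, bottom] in pixels, round what is visible of it).
- r.masks_of(camera, query): "region" (400x640 bool, what is visible of it) and "bbox" ([left, top, right, bottom] in pixels, round what is visible of it).
The state is a dict: "clock": time; "q": joint angles; "qd": joint speeds; "joint_torque": joint torques, N m; "tool_pos": TCP position; "eef_rot": TCP orientation; "contact_force": force on the tool from outside, world axes, zero at the start; "moment": the same for the moment, N m; "opening": opening from 0.0 (shut) to 1.0 (fully open); "finger_force": force on a finger pad.
Only numpy, scipy, OpenCV 4.12 (cv2) and the standard library are available. Lean on these libraries where they do the work, as an engineer would, in place of code of your own. Each camera call takes 0.05 s, during which the arm holds its last target. There are 200 camera calls.

TASK

Secure the instrument base on the bench for transport: with the loose locking plate, push the spring plunger down into its housing, then slide the plate under the four hooks until the plunger's nose snaps up into the hole in the plate, and let go so that the plate stays locked there. How far along the nose snaps in must be felt: stop pushing once it has caught, so that the base, which only stands on its rubber feet, is not shoved along the bench, and leave the other things undisturbed.

Things in the scene. Friction and masses are not known exactly. Their poses are not given: they have to be found in the camera images.
- block: Instrument base, aluminium block, 1.5 kg, loose on rubber feet, foot 180 (x) x 114 (y) mm. Origin on the bench under its centre; z up; the plate slides along its x. Flat floor 30 mm above the origin, four hooks on top, the spring plunger in the middle (y = 0). The plunger sits on a clamped carriage: its x is anywhere from -15 to +15 mm, different each time and not given.
- lips (a point): Point on the base's axis level with the undersides of the hooks' lips (48 mm above the base's origin), axes as the base's. Hooks cover x = 18 to 50 and -50 to -18 mm; posts at |y| = 44 to 54 mm, lips reach inward to |y| = 28 mm, lip tops 8 mm above this point, lip ends rounded (radius 4 mm).
- entry (a point): Point on the base's floor, 34 mm before its centre (x = -34 mm, y = 0). With the plate's centre over it and the x axes parallel, the ears pass down between the hooks (8 mm play in x, 5 mm in y). The mirrored point at x = +34 mm serves as well. Plate underside 0 to 10 mm above this floor: low enough to slide under the lips.
- plate: Loose steel locking plate, 0.2 to 0.33 kg, on the bench. Origin at the centre of its underside, z up. 114 (x) x 46 (y) x 8 mm, a through hole of 20 mm at its centre, four ears 20 mm long in x, centred at x = +-34 mm, reaching out to |y| = 38.5 mm. The same when turned half a turn. When the hole comes over the nose, the nose snaps up 7 mm into it and stops the plate.
- bar (a point): Middle of the plate's black bridge handle, 53 mm above the plate's underside. Bar along the plate's x, 94 mm long, 14 mm wide (y), 18 mm high (44 to 62 mm above the underside), on two legs at x = +-39 mm. It may be gripped anywhere along it; gripped away from the plunger, the plate tends to tip (nose to plate centre at entry: 19 to 49 mm).
- plunger (a joint): Push of the plunger, m: 0 free, 0.028 stop; spring 4.5 N at 0 plus 0.45 N per mm. Steel shoulder 28 mm wide, top 52 mm above the base's origin at 0; on it a domed nose 16 mm wide, 7 mm high. Under the lips: 0.019 or more while the nose rubs under the plate; nose in the hole and plate let go, so that the spring lifts it against the lips: 0.012.
- mouse: Bystander: black computer mouse, 108x60x44 mm, loose.
- timer: Bystander: white bench timer, 40x68x59 mm, loose.
- bottle: Bystander: dropper bottle, 26 mm diameter, 80 mm high, loose.
Not all that is in view belongs to the job. What is shaped like the plate but purple is not meant.

How it is judged:
By the outcome, as a careful person would: the job done as asked, in the order asked, and still so for the second after the job is handed in, with the robot touching nothing.
It also fails if it takes over 43 s, if anything falls off the work surface, if the arm or the gripper's body presses on something with over 40 N, if the wrist force passes 120 N, or if a joint passes its speed limit or range.

## Working session

There is one attempt and no reset: what is moved stays moved. The work goes in short steps, Python scripts to look and compute and a shell command to move; the robot and the scene stay as the last step left them, time stands still between calls to the robot, and variables do not carry over. Pictures are saved under pics/ and viewed, at most 10 in all, crops included, and the job is handed in when it is done.

```bash
ls; mkdir -p pics; python3 - <<'E'
from plant import r
import cv2,numpy as np
s=r.get_state();print(s['clock'],s['tool_pos'],s['eef_rot'],s['opening'],r.grip_point_offset)
for n in('side','top'):
    im=r.snapshot(n);cv2.imwrite(f'pics/{n}0.png',im[:,:,::-1])
    c=r.camera_info(n);print(n,c['mtx'],c['k1'],c['R'],c['t'],-np.array(c['R']).T@c['t'])
    for q in('block','plate','bar','plunger','mouse','timer','bottle'):
        print(q,[(np.round(d['bbox']).tolist(),round(d['p'],2)) for d in r.search_frame(n,q)][:4])
E
```

```text
pics
0.0 [0.20168438 0.59089921 0.23790566] [ 1.63616214e-01  9.86523633e-01 -9.22836397e-04 -6.85336551e-05] 0.9999079684052657 0.0187
side [[379.53774557   0.         322.24753218]
 [  0.         379.53774557 202.85570391]
 [  0.           0.           1.        ]] -0.05960790218078906 [[-0.99871785  0.04769786  0.01695801]
 [ 0.01435424  0.58806681 -0.80868497]
 [-0.04854499 -0.8074047  -0.58799748]] [0.5306446  0.16222242 1.29277432] [0.59039337 0.92308383 0.8823362 ]
block [([303.0, 234.0, 359.0, 278.0], 0.91)]
plate [([310.0, 143.0, 333.0, 160.0], 0.78), ([316.0, 192.0, 344.0, 210.0], 0.74), ([326.0, 288.0, 338.0, 306.0], 0.74), ([349.0, 209.0, 371.0, 240.0], 0.72)]
bar [([314.0, 192.0, 343.0, 218.0], 0.92), ([351.0, 211.0, 373.0, 237.0], 0.7), ([332.0, 167.0, 356.0, 195.0], 0.68), ([311.0, 141.0, 337.0, 164.0], 0.49)]
plunger [([329.0, 248.0, 336.0, 257.0], 0.44)]
mouse [([292.0, 165.0, 316.0, 183.0], 0.79), ([328.0, 289.0, 336.0, 306.0], 0.47)]
timer [([358.0, 297.0, 379.0, 328.0], 0.57)]
bottle [([328.0, 287.0, 340.0, 306.0], 0.61)]
top [[501.46455554   0.         319.074688
[... 182 characters left out ...]
5423]
 [ 0.06091223 -0.00124851 -0.99814235]] [-0.20586774  0.49286489  1.8357454 ] [ 0.38562909 -0.18981789  1.8629326 ]
block [([236.0, 167.0, 274.0, 223.0], 0.79)]
plate [([361.0, 207.0, 393.0, 231.0], 0.94), ([328.0, 190.0, 351.0, 222.0], 0.88), ([431.0, 184.0, 452.0, 219.0], 0.68), ([286.0, 218.0, 319.0, 240.0], 0.65)]
bar [([433.0, 189.0, 453.0, 218.0], 0.85), ([363.0, 203.0, 393.0, 229.0], 0.8), ([325.0, 188.0, 349.0, 218.0], 0.63), ([285.0, 218.0, 317.0, 238.0], 0.6)]
plunger [([249.0, 191.0, 258.0, 196.0], 0.41)]
mouse [([390.0, 163.0, 414.0, 191.0], 0.58)]
timer [([186.0, 213.0, 211.0, 224.0], 0.74), ([239.0, 170.0, 276.0, 225.0], 0.4)]
bottle [([237.0, 170.0, 280.0, 217.0], 0.17)]
```

```bash
python3 - <<'E'
import cv2,numpy as np
a=cv2.imread('pics/top0.png')[150:250,170:470];b=cv2.imread('pics/side0.png')[130:340,270:400]
cv2.imwrite('pics/t1.png',cv2.resize(a,(798,266),interpolation=cv2.INTER_CUBIC))
cv2.imwrite('pics/s1.png',cv2.resize(b,None,fx=2.85,fy=2.85,interpolation=cv2.INTER_CUBIC))
E
```

```text
(no output)
```

View pics/t1.png

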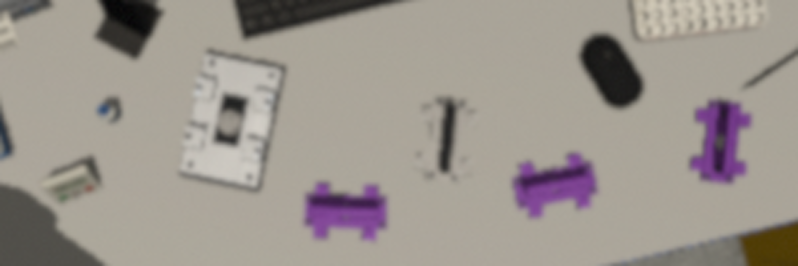

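View pics/s1.png

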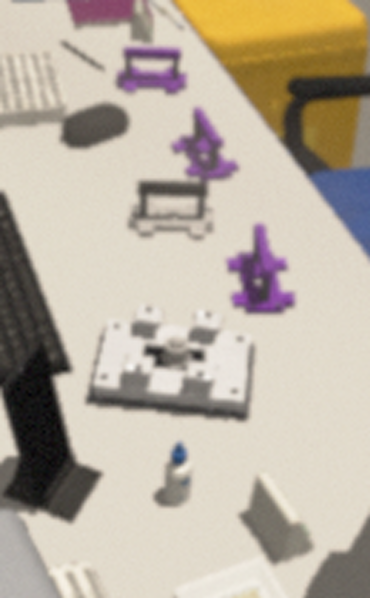

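```bash
cat > h.py <<'E'
import numpy as np,cv2
from plant import r
C={n:r.camera_info(n) for n in('side','top')}
def proj(n,X):
    c=C[n];P=np.atleast_2d(X)@np.array(c['R']).T+c['t'];s=P[:,:2]/P[:,2:]
    s=s*(1+c['k1']*(s**2).sum(1,keepdims=True));m=np.array(c['mtx'])
    return s@m[:2,:2].T+m[:2,2]
def ray(n,px):
    c=C[n];m=np.array(c['mtx']);d=(np.array(px,float)-m[:2,2])/[m[0,0],m[1,1]];s=d.copy()
    for _ in range(20): s=d/(1+c['k1']*(s**2).sum())
    R=np.array(c['R']);return -R.T@c['t'],R.T@np.r_[s,1]
def onz(n,px,z):
    o,d=ray(n,px);return o+d*(z-o[2])/d[2]
def shots(n,k): return np.mean([r.snapshot(n).astype(float) for _ in range(k)],0)
E
python3 - <<'E'
from h import *
for n in C: np.save(f'pics/{n}.npy',shots(n,6))
a=np.load('pics/top.npy')[...,::-1];b=np.load('pics/side.npy')[...,::-1]
f=lambda i,x,y,w,h,k:cv2.resize(i[y:y+h,x:x+w].clip(0,255).astype(np.uint8),None,fx=k,fy=k,interpolation=cv2.INTER_CUBIC)
cv2.imwrite('pics/b1.png',np.hstack([f(a,230,160,50,70,8),f(b,298,230,50*1+16,70,8)[:, :400*1+120][:,:400]]))
cv2.imwrite('pics/p1.png',np.hstack([f(a,322,180,36,46,11),f(b,310,186,36,46,11)]))
E
```

```text
(no output)
```

View pics/b1.png

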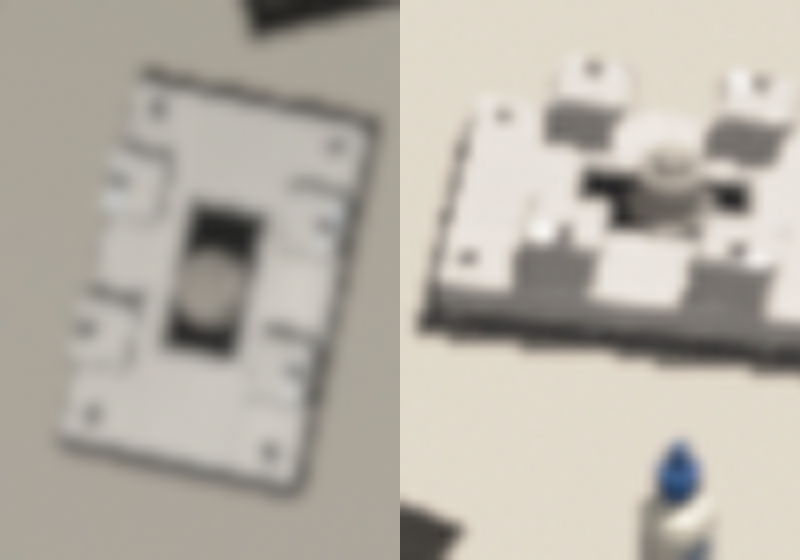

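View pics/p1.png

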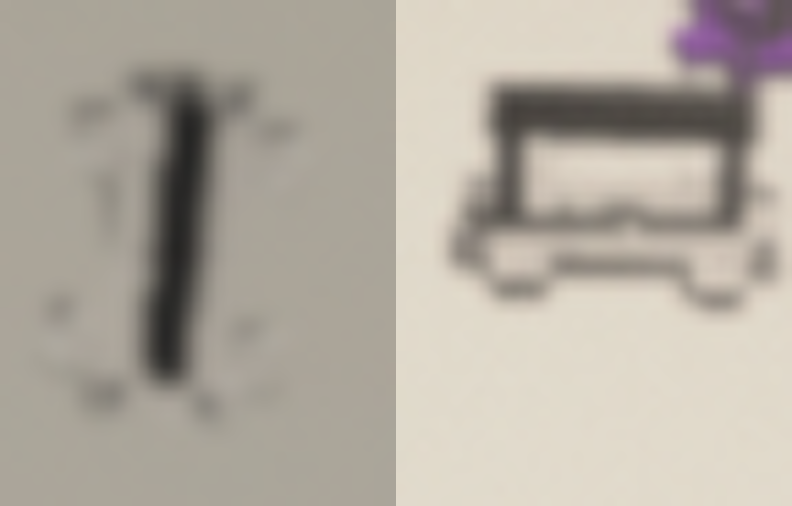

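```bash
cat >> h.py <<'E'
def dark(im,c,rad,thr=None):
    g=im.mean(2);x,y=np.round(c).astype(int);w=g[y-rad:y+rad+1,x-rad:x+rad+1]
    d=(np.median(w)-w-8).clip(0) if thr is None else (thr-w).clip(0)
    Y,X=np.mgrid[y-rad:y+rad+1,x-rad:x+rad+1];return np.array([(d*X).sum(),(d*Y).sum()])/d.sum()
def tri(pt,ps):
    A=[];b=[]
    for n,p in(('top',pt),('side',ps)):
        o,d=ray(n,p);d/=np.linalg.norm(d);M=np.eye(3)-np.outer(d,d);A.append(M);b.append(M@o)
    return np.linalg.lstsq(np.vstack(A),np.hstack(b),rcond=None)[0]
E
python3 - <<'E'
from h import *
T=np.load('pics/top.npy');S=np.load('pics/side.npy')
tp=[dark(T,((u+.5)/8-.5+230,(v+.5)/8-.5+160),2) for u,v in((158,110),(335,147),(93,415),(268,452))]
W=np.array([onz('top',p,.03) for p in tp]);print('screws top\n',W.round(4),W.mean(0).round(4))
print('len',np.linalg.norm(W[0]-W[2]),np.linalg.norm(W[1]-W[3]),np.linalg.norm(W[0]-W[1]),np.linalg.norm(W[2]-W[3]))
e=(W[0]+W[1]-W[2]-W[3]);print('yaw',np.degrees(np.arctan2(e[1],e[0])))
P=proj('side',W);print('pred side',P.round(2))
sp=[]
for p in P:
    q=dark(S,p,3);sp.append(q)
sp=np.array(sp);print(sp.round(2))
for i in range(4): print('tri',tri(tp[i],sp[i]).round(4), 'side@.03',onz('side',sp[i],.03).round(4))
# nose top view
print('nose top@.059',onz('top',((210.5)/8-.5+230,(288.5)/8-.5+160),.059), 'nose side', onz('side',((668.5-400)/8-.5+298,(165.5)/8-.5+230),.059))
# bar
g=T[180:226,322:358].mean(2);d=(95-g).clip(0);Y,X=np.mgrid[180:226,322:358]
c=np.array([(d*X).sum(),(d*Y).sum()])/d.sum();m=np.c_[(X-c[0]).ravel(),(Y-c[1]).ravel()];cov=(m*d.reshape(-1,1)).T@m/d.sum()
w,v=np.linalg.eigh(cov);a=v[:,1]*15;p1,p2=onz('top',c-a,.06),onz('top',c+a,.06)
print('bar px',c,'world',onz('top',c,.06),'yaw',np.degrees(np.arctan2(*(p1-p2)[1::-1])),'len est',np.sqrt(12*w))
# side bar
g=S[188:200,316:346].mean(2);d=(130-g).clip(0);Y,X=np.mgrid[188:200,316:346];cs=np.array([(d*X).sum(),(d*Y).sum()])/d.sum()
print('bar side',cs,'tri',tri(c,cs), 'side@.053',onz('side',cs,.053))
E
```

```text
screws top
 [[ 0.5884  0.0659  0.03  ]
 [ 0.5709 -0.0158  0.03  ]
 [ 0.4435  0.092   0.03  ]
 [ 0.4283  0.0098  0.03  ]] [0.5078 0.038  0.03  ]
len 0.1472279723475288 0.14495990142646464 0.08349518336948089 0.08361677957566459
yaw -10.215355054062595
pred side [[305.32 261.64]
 [310.27 244.04]
 [351.99 266.59]
 [353.85 248.44]]
[[303.05 262.58]
 [310.07 244.03]
 [351.87 268.63]
 [354.21 248.79]]
tri [0.5922 0.0662 0.0258] side@.03 [0.5955 0.0698 0.03  ]
tri [ 0.5713 -0.0158  0.03  ] side@.03 [ 0.5716 -0.0159  0.03  ]
tri [0.4436 0.0933 0.0223] side@.03 [0.4448 0.1008 0.03  ]
tri [0.4277 0.0101 0.0287] side@.03 [0.4273 0.0116 0.03  ]
nose top@.059 [0.50131856 0.03649291 0.059     ] nose side [0.50672508 0.04673105 0.059     ]
bar px [337.73867244 200.53416457] world [ 0.49151698 -0.25944344  0.06      ] yaw -4.362964825484554 len est [ 3.02829926 23.94682131]
bar side [331.50346685 195.16937597] tri [ 0.48816302 -0.25906219  0.05755097] side@.053 [ 0.48412368 -0.26479443  0.053     ]
```

```bash
python3 - <<'E'
import cv2,numpy as np
a=cv2.imread('pics/top0.png');b=cv2.imread('pics/side0.png')
cv2.imwrite('pics/full.png',cv2.resize(np.hstack([a,b]),(800,250),interpolation=cv2.INTER_AREA))
E
python3 -m jog '[{"dx":0.12,"dy":-0.11,"wz":0.06},{"dx":0.12,"dy":-0.11,"wz":0.066}]'
```

```text
invalid input
```

View pics/full.png

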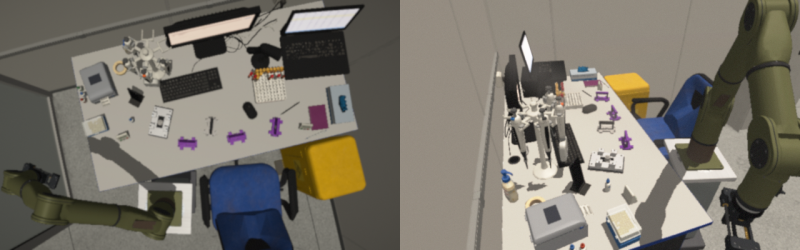

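```bash
python3 -m jog '[{"wx":0,"wy":0,"wz":0.04,"dx":0.11,"dy":-0.1,"dz":0,"hand":0},{"wx":0,"wy":0,"wz":0.04,"dx":0.11,"dy":-0.1,"dz":0,"hand":0},{"wx":0,"wy":0,"wz":0.046,"dx":0.11,"dy":-0.1,"dz":0,"hand":0},{"wx":0,"wy":0,"wz":0,"dx":0.11,"dy":-0.1,"dz":0,"hand":0},{"wx":0,"wy":0,"wz":0,"dx":0.11,"dy":-0.1,"dz":0,"hand":0}]' 40
```

```text
clock: 1.82
tool_pos: [0.3405, 0.4652, 0.2388]
eef_rot: [0.038, 0.999, 0.0, 0.0]
contact_force: [0.7, 0.2, -0.0]
opening: 1.001
finger_force: 0.0
```

```bash
python3 -m jog '[{"wx":0,"wy":0,"wz":0,"dx":0.064,"dy":-0.15,"dz":0,"hand":0},{"wx":0,"wy":0,"wz":0,"dx":0.064,"dy":-0.15,"dz":0,"hand":0},{"wx":0,"wy":0,"wz":0,"dx":0.064,"dy":-0.15,"dz":0,"hand":0},{"wx":0,"wy":0,"wz":0,"dx":0.064,"dy":-0.15,"dz":0,"hand":0},{"wx":0,"wy":0,"wz":0,"dx":0.064,"dy":-0.15,"dz":0,"hand":0}]' && python3 -m jog '[{"wx":0,"wy":0,"wz":0,"dx":0.064,"dy":-0.15,"dz":0,"hand":0},{"wx":0,"wy":0,"wz":0,"dx":0.064,"dy":-0.15,"dz":0,"hand":0},{"wx":0,"wy":0,"wz":0,"dx":0.064,"dy":-0.15,"dz":0,"hand":0},{"wx":0,"wy":0,"wz":0,"dx":0.064,"dy":-0.15,"dz":0,"hand":0},{"wx":0,"wy":0,"wz":0,"dx":0.064,"dy":-0.15,"dz":0,"hand":0}]'
```

```text
clock: 2.23
tool_pos: [0.4199, 0.2773, 0.2389]
eef_rot: [0.038, 0.999, 0.0, 0.0]
contact_force: [0.8, 0.3, -0.5]
opening: 0.999
finger_force: 0.0
clock: 2.65
tool_pos: [0.4999, 0.0896, 0.239]
eef_rot: [0.038, 0.999, 0.0, 0.0]
contact_force: [0.9, 0.3, -0.9]
opening: 1.001
finger_force: 0.0
```

```bash
python3 -m jog '[{"wx":0,"wy":0,"wz":0,"dx":0,"dy":-0.15,"dz":0,"hand":0},{"wx":0,"wy":0,"wz":0,"dx":0,"dy":-0.15,"dz":0,"hand":0},{"wx":0,"wy":0,"wz":0,"dx":0,"dy":-0.15,"dz":0,"hand":0},{"wx":0,"wy":0,"wz":0,"dx":0,"dy":-0.15,"dz":0,"hand":0},{"wx":0,"wy":0,"wz":0,"dx":0,"dy":-0.15,"dz":0,"hand":0}]'
```

```text
clock: 3.07
tool_pos: [0.4992, -0.0979, 0.2389]
eef_rot: [0.038, 0.999, 0.0, 0.0]
contact_force: [1.1, -0.7, -0.0]
opening: 0.996
finger_force: 0.0
```

```bash
python3 -m jog '[{"wx":0,"wy":0,"wz":0,"dx":0.0125,"dy":-0.16,"dz":0,"hand":0},{"wx":0,"wy":0,"wz":0,"dx":0.0125,"dy":-0.16,"dz":0,"hand":0},{"wx":0,"wy":0,"wz":0,"dx":0.0125,"dy":-0.16,"dz":0,"hand":0},{"wx":0,"wy":0,"wz":0,"dx":0.0125,"dy":-0.172,"dz":0,"hand":0},{"wx":0,"wy":0,"wz":0,"dx":0,"dy":0,"dz":-0.15,"hand":0}]' && python3 -m jog '[{"wx":0,"wy":0,"wz":0,"dx":0,"dy":0,"dz":-0.15,"hand":0},{"wx":0,"wy":0,"wz":0,"dx":0,"dy":0,"dz":-0.15,"hand":0},{"wx":0,"wy":0,"wz":0,"dx":0,"dy":0,"dz":-0.1,"hand":0},{"wx":0,"wy":0,"wz":0,"dx":0,"dy":0,"dz":0,"hand":0}]'
```

```text
clock: 3.48
tool_pos: [0.515, -0.2712, 0.2061]
eef_rot: [0.046, 0.999, -0.006, 0.007]
contact_force: [1.6, -1.7, 0.5]
opening: 0.999
finger_force: 0.0
clock: 3.82
tool_pos: [0.5083, -0.2564, 0.0966]
eef_rot: [0.038, 0.999, 0.002, -0.004]
contact_force: [-0.7, 0.3, 0.3]
opening: 1.003
finger_force: 0.0
```

```bash
python3 - <<'E'
from h import *
a=shots('top',2)[...,::-1];b=shots('side',2)[...,::-1]
f=lambda i,x,y,w,h,k:cv2.resize(i[y:y+h,x:x+w].clip(0,255).astype(np.uint8),None,fx=k,fy=k,interpolation=cv2.INTER_CUBIC)
cv2.imwrite('pics/g1.png',np.hstack([f(a,310,165,56,75,7),f(b,300,170,56,75,7)]))
print(r.get_state()['tool_pos'],proj('side',[[.49,-.26,.053]]))
E
```

```text
[ 0.51314295 -0.25790398  0.10310009] [[330.05164915 195.9084125 ]]
```

View pics/g1.png

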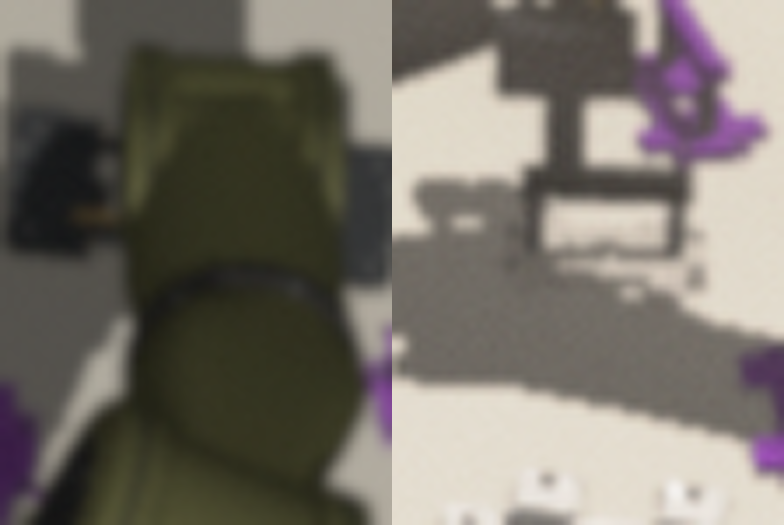

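```bash
python3 -m jog '[{"wx":0,"wy":0,"wz":0,"dx":0,"dy":0,"dz":-0.09,"hand":0},{"wx":0,"wy":0,"wz":0,"dx":0,"dy":0,"dz":-0.09,"hand":0},{"wx":0,"wy":0,"wz":0,"dx":0,"dy":0,"dz":-0.09,"hand":0},{"wx":0,"wy":0,"wz":0,"dx":0,"dy":0,"dz":0,"hand":0},{"wx":0,"wy":0,"wz":0,"dx":0,"dy":0,"dz":0,"hand":0}]' 45 && python3 -m jog '[{"wx":0,"wy":0,"wz":0,"dx":0,"dy":0,"dz":0,"hand":1},{"wx":0,"wy":0,"wz":0,"dx":0,"dy":0,"dz":0,"hand":1},{"wx":0,"wy":0,"wz":0,"dx":0,"dy":0,"dz":0,"hand":1},{"wx":0,"wy":0,"wz":0,"dx":0,"dy":0,"dz":0,"hand":1},{"wx":0,"wy":0,"wz":0,"dx":0,"dy":0,"dz":0,"hand":1}]' 55
```

```text
clock: 4.43
tool_pos: [0.5123, -0.2577, 0.0349]
eef_rot: [0.038, 0.999, -0.0, 0.0]
contact_force: [0.6, 0.1, 0.2]
opening: 1.003
finger_force: 0.0
clock: 4.85
tool_pos: [0.512, -0.2577, 0.0344]
eef_rot: [0.038, 0.999, -0.0, 0.001]
contact_force: [-0.1, 1.2, -0.3]
opening: 0.651
finger_force: 0.0
```

```bash
python3 -m jog '[{"wx":0,"wy":0,"wz":0,"dx":0,"dy":0,"dz":0,"hand":1},{"wx":0,"wy":0,"wz":0,"dx":0,"dy":0,"dz":0,"hand":1},{"wx":0,"wy":0,"wz":0,"dx":0,"dy":0,"dz":0,"hand":1}]'
```

```text
clock: 5.1
tool_pos: [0.5117, -0.2575, 0.0338]
eef_rot: [0.038, 0.999, 0.0, -0.0]
contact_force: [0.0, 0.1, 0.3]
opening: 0.416
finger_force: 0.0
```

```bash
python3 -m jog '[{"wx":0,"wy":0,"wz":0,"dx":0,"dy":0,"dz":0,"hand":1},{"wx":0,"wy":0,"wz":0,"dx":0,"dy":0,"dz":0,"hand":1},{"wx":0,"wy":0,"wz":0,"dx":0,"dy":0,"dz":0,"hand":1},{"wx":0,"wy":0,"wz":0,"dx":0,"dy":0,"dz":0,"hand":1},{"wx":0,"wy":0,"wz":0,"dx":0,"dy":0,"dz":0,"hand":1}]'
```

```text
clock: 5.52
tool_pos: [0.5117, -0.2577, 0.0337]
eef_rot: [0.038, 0.999, -0.0, 0.0]
contact_force: [-0.2, -2.1, -1.1]
opening: 0.145
finger_force: 54.8
```

```bash
python3 -m jog '[{"wx":0,"wy":0,"wz":0,"dx":0,"dy":0,"dz":0.06,"hand":1},{"wx":0,"wy":0,"wz":0,"dx":0,"dy":0,"dz":0.12,"hand":1},{"wx":0,"wy":0,"wz":0,"dx":0,"dy":0,"dz":0.12,"hand":1},{"wx":0,"wy":0,"wz":0,"dx":0,"dy":0,"dz":0.1,"hand":1},{"wx":0,"wy":0,"wz":0,"dx":0,"dy":0,"dz":0,"hand":1}]' 60 && python3 -m jog '[{"wx":0,"wy":0,"wz":-0.01,"dx":-0.008,"dy":0.07,"dz":0,"hand":1},{"wx":0,"wy":0,"wz":-0.01,"dx":-0.008,"dy":0.11,"dz":0,"hand":1},{"wx":0,"wy":0,"wz":-0.01,"dx":-0.008,"dy":0.13,"dz":0,"hand":1},{"wx":0,"wy":0,"wz":-0.01,"dx":-0.008,"dy":0.13,"dz":0,"hand":1},{"wx":0,"wy":0,"wz":-0.011,"dx":-0.008,"dy":0.13,"dz":0,"hand":1}]'&& python3 -m jog '[{"wx":0,"wy":0,"wz":0,"dx":-0.008,"dy":0.13,"dz":0,"hand":1},{"wx":0,"wy":0,"wz":0,"dx":-0.008,"dy":0.13,"dz":0,"hand":1},{"wx":0,"wy":0,"wz":0,"dx":-0.008,"dy":0.13,"dz":0,"hand":1},{"wx":0,"wy":0,"wz":0,"dx":0,"dy":0.13,"dz":0,"hand":1},{"wx":0,"wy":0,"wz":0,"dx":0,"dy":0.1,"dz":0,"hand":1}]'
```

```text
clock: 5.93
tool_pos: [0.5143, -0.2582, 0.1379]
eef_rot: [0.038, 0.999, -0.001, 0.004]
contact_force: [-0.1, -0.2, -2.6]
opening: 0.146
finger_force: 59.8
clock: 6.35
tool_pos: [0.5005, -0.1136, 0.1326]
eef_rot: [0.09, 0.996, 0.0, -0.001]
contact_force: [1.4, -0.7, -3.1]
opening: 0.153
finger_force: 59.8
clock: 6.77
tool_pos: [0.4945, 0.0433, 0.1327]
eef_rot: [0.088, 0.996, 0.001, -0.001]
contact_force: [0.8, 0.2, -2.8]
opening: 0.152
finger_force: 59.8
```

```bash
python3 -m jog '[{"wx":0,"wy":0,"wz":0,"dx":0,"dy":0,"dz":0,"hand":1},{"wx":0,"wy":0,"wz":0,"dx":0,"dy":0,"dz":0,"hand":1},{"wx":0,"wy":0,"wz":0,"dx":0,"dy":0,"dz":0,"hand":1}]'
```

```text
clock: 7.02
tool_pos: [0.4949, 0.0391, 0.133]
eef_rot: [0.089, 0.996, -0.001, -0.001]
contact_force: [0.2, 0.0, -2.6]
opening: 0.149
finger_force: 59.8
```

```bash
cat >> h.py <<'E'
def frame(o,yaw,pts):
    c,s=np.cos(yaw),np.sin(yaw);p=np.atleast_2d(np.array(pts,float));return np.c_[o[0]+c*p[:,0]-s*p[:,1],o[1]+s*p[:,0]+c*p[:,1],o[2]+p[:,2]]
E
python3 - <<'E'
from h import *
S=shots('side',6);np.save('pics/side2.npy',S);s=r.get_state();q=s['eef_rot'];t=np.array(s['tool_pos'])
yaw=2*np.arctan2(q[1],q[0])-np.pi;print('yaw',np.degrees(yaw),t)
k=9;x0,y0,w,h=290,190,86,66
im=cv2.resize(S[y0:y0+h,x0:x0+w,::-1].clip(0,255).astype(np.uint8),None,fx=k,fy=k,interpolation=cv2.INTER_CUBIC)
def poly(P,col):
    p=((proj('side',P)-[x0,y0]+.5)*k-.5);cv2.polylines(im,[np.round(p).astype(int)],True,col,1)
o=t-[.0218*np.cos(yaw),.0218*np.sin(yaw),.0337]
out=[(-57,-23),(-44,-23),(-44,-38.5),(-24,-38.5),(-24,-23),(24,-23),(24,-38.5),(44,-38.5),(44,-23),(57,-23)]
out=out+[(-a,-b) for a,b in out]
poly(frame(o,yaw,[(a/1e3,b/1e3,.008) for a,b in out]),(0,0,255))
for z in(.044,.062): poly(frame(o,yaw,[(a*.047,b*.007,z) for a,b in((1,1),(1,-1),(-1,-1),(-1,1))]),(255,0,0))
B=(.5078,.038,0);by=np.radians(-10.2)
poly(frame(B,by,[(a*.09,b*.057,.03) for a,b in((1,1),(1,-1),(-1,-1),(-1,1))]),(0,160,0))
for sx in(1,-1):
  for sy in(1,-1): poly(frame(B,by,[(sx*a,sy*b,.056) for a,b in((.018,.028),(.05,.028),(.05,.054),(.018,.054))]),(0,160,0))
cv2.imwrite('pics/o1.png',im)
E
```

```text
yaw -10.349497540742146 [0.49569707 0.03890764 0.13366411]
```

View pics/o1.png

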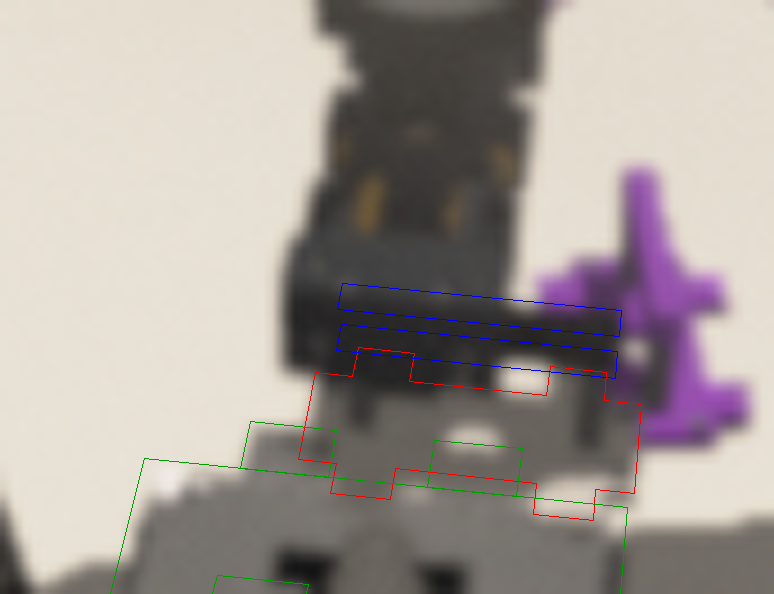

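```bash
python3 - <<'E'
from h import *
T=np.load('pics/top.npy');S=np.load('pics/side.npy');S2=np.load('pics/side2.npy')
B=(.5078,.038,0);by=np.radians(-10.2)
def prof(n,I,o,yaw,pts):
    p=proj(n,frame(o,yaw,pts)).astype(np.float32)
    return cv2.remap(I.mean(2).astype(np.float32),p[:,0].reshape(1,-1),p[:,1].reshape(1,-1),cv2.INTER_LINEAR)[0]
def edge(n,I,o,yaw,f,a):
    v=np.mean([prof(n,I,o,yaw,[f(x,y) for x in a]) for y in np.linspace(-1,1,7)],0)
    g=np.abs(np.gradient(v));return round(1e3*(a*g**2).sum()/(g**2).sum(),1),v[::6].round().astype(int).tolist()
for n,I in(('top',T),('side',S)):
    for sg in(-1,1):
        print(n,'x edge',edge(n,I,B,by,lambda x,y:(x,.04*y,.03),sg*np.linspace(.078,.102,49)))
        print(n,'y edge',edge(n,I,B,by,lambda x,y:(.07+.01*y,x,.03),sg*np.linspace(.045,.069,49)))
        print(n,'y edge-',edge(n,I,B,by,lambda x,y:(-.07+.01*y,x,.03),sg*np.linspace(.045,.069,49)))
# slot and hooks inner x edges (side view, y+ hooks front faces)
for sg in(-1,1):
    print('hook front face out x',edge('side',S,B,by,lambda x,y:(x,.054,.043+.006*y),sg*np.linspace(.04,.06,41)),edge('side',S,B,by,lambda x,y:(x,.054,.043+.006*y),sg*np.linspace(.008,.028,41)))
t=np.array([.49570,.03891,.13366]);yaw=np.radians(-10.35);o=t-[.0218*np.cos(yaw),.0218*np.sin(yaw),.0337]
print('bar end',edge('side',S2,o,yaw,lambda x,y:(x,.007,.053+.006*y),-np.linspace(.037,.057,41)))
yb=np.radians(-4.36);ob=(.490,-.2594,0)
for sg in(-1,1):
    print('orig bar end side',edge('side',S,ob,yb,lambda x,y:(x,.007,.053+.006*y),sg*np.linspace(.037,.057,41)),'top',edge('top',T,ob,yb,lambda x,y:(x,.004*y,.062),sg*np.linspace(.037,.057,41)))
E
```

```text
top x edge (np.float64(-86.5), [187, 178, 156, 133, 128, 141, 155, 162, 164])
top y edge (np.float64(-56.4), [170, 170, 162, 144, 129, 135, 149, 159, 162])
top y edge- (np.float64(-55.7), [181, 184, 175, 153, 134, 135, 150, 160, 163])
top x edge (np.float64(84.4), [167, 146, 124, 122, 138, 153, 160, 162, 162])
top y edge (np.float64(49.5), [162, 167, 170, 166, 162, 162, 162, 163, 163])
top y edge- (np.float64(52.4), [178, 183, 182, 174, 166, 163, 163, 164, 164])
side x edge (np.float64(-87.0), [221, 215, 186, 157, 171, 200, 213, 216, 216])
side y edge (np.float64(-48.4), [213, 218, 220, 219, 217, 216, 216, 216, 216])
side y edge- (np.float64(-47.4), [209, 217, 219, 219, 217, 216, 215, 215, 216])
side x edge (np.float64(83.9), [219, 199, 175, 186, 206, 214, 216, 216, 215])
side y edge (np.float64(58.3), [205, 214, 216, 203, 175, 144, 122, 109, 97])
side y edge- (np.float64(58.0), [208, 219, 220, 208, 178, 147, 126, 114, 102])
hook front face out x (np.float64(-47.6), [121, 128, 153, 193, 221, 228, 229]) (np.float64(-15.4), [229, 223, 196, 144, 120, 117, 118])
hook front face out x (np.float64(52.2), [117, 117, 116, 128, 165, 210, 225]) (np.float64(20.0), [229, 229, 227, 216, 175, 135, 121])
bar end (np.float64(-50.1), [44, 43, 46, 61, 92, 115, 111])
orig bar end side (np.float64(-46.3), [82, 87, 107, 141, 180, 201, 210]) top (np.float64(-47.9), [56, 59, 70, 93, 121, 146, 161])
orig bar end side (np.float64(45.4), [75, 83, 109, 151, 188, 205, 212]) top (np.float64(49.5), [52, 56, 69, 84, 101, 121, 140])
```

```bash
python3 -m jog '[{"wx":0,"wy":0,"wz":0,"dx":0.004,"dy":0,"dz":-0.05,"hand":1},{"wx":0,"wy":0,"wz":0,"dx":0,"dy":0,"dz":-0.05,"hand":1},{"wx":0,"wy":0,"wz":0,"dx":0,"dy":0,"dz":-0.04,"hand":1},{"wx":0,"wy":0,"wz":0,"dx":0,"dy":0,"dz":0,"hand":1},{"wx":0,"wy":0,"wz":0,"dx":0,"dy":0,"dz":0,"hand":1}]' && python3 -m jog '[{"wx":0,"wy":0,"wz":0,"dx":0,"dy":0,"dz":-0.015,"hand":1},{"wx":0,"wy":0,"wz":0,"dx":0,"dy":0,"dz":-0.015,"hand":1},{"wx":0,"wy":0,"wz":0,"dx":0,"dy":0,"dz":-0.015,"hand":1},{"wx":0,"wy":0,"wz":0,"dx":0,"dy":0,"dz":0,"hand":1}]'
```

```text
clock: 7.73
tool_pos: [0.4963, 0.0397, 0.0983]
eef_rot: [0.089, 0.996, -0.0, -0.001]
contact_force: [0.6, 0.5, -2.7]
opening: 0.15
finger_force: 59.8
clock: 8.07
tool_pos: [0.4972, 0.0401, 0.0875]
eef_rot: [0.089, 0.996, 0.0, 0.001]
contact_force: [0.6, 0.6, 3.8]
opening: 0.148
finger_force: 59.8
```

```bash
python3 -m jog '[{"wx":0,"wy":0,"wz":0,"dx":0,"dy":0,"dz":-0.016,"hand":1},{"wx":0,"wy":0,"wz":0,"dx":0,"dy":0,"dz":-0.016,"hand":1},{"wx":0,"wy":0,"wz":0,"dx":0,"dy":0,"dz":0,"hand":1}]' && python3 -m jog '[{"wx":0,"wy":0,"wz":0,"dx":0,"dy":0,"dz":-0.016,"hand":1},{"wx":0,"wy":0,"wz":0,"dx":0,"dy":0,"dz":-0.018,"hand":1},{"wx":0,"wy":0,"wz":0,"dx":0,"dy":0,"dz":0,"hand":1}]'
```

```text
clock: 8.32
tool_pos: [0.4972, 0.0401, 0.0797]
eef_rot: [0.089, 0.996, 0.0, 0.001]
contact_force: [0.4, -0.2, 7.6]
opening: 0.15
finger_force: 59.8
clock: 8.57
tool_pos: [0.4972, 0.0401, 0.0715]
eef_rot: [0.089, 0.996, 0.0, 0.001]
contact_force: [-1.2, 0.1, 11.2]
opening: 0.15
finger_force: 59.8
```

```bash
python3 -m jog '[{"wx":0,"wy":0,"wz":0,"dx":0,"dy":0,"dz":-0.006,"hand":1},{"wx":0,"wy":0,"wz":0,"dx":0.012,"dy":-0.002,"dz":0,"hand":1},{"wx":0,"wy":0,"wz":0,"dx":0.012,"dy":-0.002,"dz":0,"hand":1},{"wx":0,"wy":0,"wz":0,"dx":0,"dy":0,"dz":0,"hand":1}]' && python3 -m jog '[{"wx":0,"wy":0,"wz":0,"dx":0.012,"dy":-0.002,"dz":0,"hand":1},{"wx":0,"wy":0,"wz":0,"dx":0.012,"dy":-0.002,"dz":0,"hand":1},{"wx":0,"wy":0,"wz":0,"dx":0,"dy":0,"dz":0,"hand":1}]'
```

```text
clock: 8.9
tool_pos: [0.5, 0.0393, 0.0701]
eef_rot: [0.089, 0.996, -0.0, -0.002]
contact_force: [-5.7, 0.7, 11.7]
opening: 0.149
finger_force: 59.8
clock: 9.15
tool_pos: [0.5055, 0.0381, 0.07]
eef_rot: [0.089, 0.996, -0.001, -0.003]
contact_force: [-6.7, 2.5, 11.7]
opening: 0.151
finger_force: 59.8
```

```bash
python3 -m jog '[{"wx":0,"wy":0,"wz":0,"dx":0.012,"dy":-0.002,"dz":0,"hand":1},{"wx":0,"wy":0,"wz":0,"dx":0,"dy":0,"dz":0,"hand":1}]' && python3 -m jog '[{"wx":0,"wy":0,"wz":0,"dx":0.012,"dy":-0.002,"dz":0,"hand":1},{"wx":0,"wy":0,"wz":0,"dx":0,"dy":0,"dz":0,"hand":1}]'
```

```text
clock: 9.32
tool_pos: [0.5083, 0.0376, 0.07]
eef_rot: [0.089, 0.996, -0.001, -0.003]
contact_force: [-7.7, 1.6, 11.4]
opening: 0.142
finger_force: 59.8
clock: 9.48
tool_pos: [0.5113, 0.0371, 0.0699]
eef_rot: [0.089, 0.996, -0.001, -0.003]
contact_force: [-8.0, 1.4, 11.3]
opening: 0.148
finger_force: 59.8
```

```bash
python3 -m jog '[{"wx":0,"wy":0,"wz":0,"dx":0.01,"dy":-0.002,"dz":0,"hand":1},{"wx":0,"wy":0,"wz":0,"dx":0,"dy":0,"dz":0,"hand":1}]' && python3 -m jog '[{"wx":0,"wy":0,"wz":0,"dx":0.01,"dy":-0.002,"dz":0,"hand":1},{"wx":0,"wy":0,"wz":0,"dx":0,"dy":0,"dz":0,"hand":1}]'
```

```text
clock: 9.65
tool_pos: [0.5137, 0.0366, 0.07]
eef_rot: [0.089, 0.996, -0.001, -0.003]
contact_force: [-7.4, 1.6, 12.0]
opening: 0.15
finger_force: 59.8
clock: 9.82
tool_pos: [0.5162, 0.0361, 0.0699]
eef_rot: [0.089, 0.996, -0.001, -0.003]
contact_force: [-7.0, 1.3, 11.1]
opening: 0.155
finger_force: 59.8
```

```bash
python3 -m jog '[{"wx":0,"wy":0,"wz":0,"dx":0.008,"dy":-0.0014,"dz":0,"hand":1},{"wx":0,"wy":0,"wz":0,"dx":0,"dy":0,"dz":0,"hand":1}]' && python3 -m jog '[{"wx":0,"wy":0,"wz":0,"dx":0.008,"dy":-0.0014,"dz":0,"hand":1},{"wx":0,"wy":0,"wz":0,"dx":0,"dy":0,"dz":0,"hand":1}]'
```

```text
clock: 9.98
tool_pos: [0.5181, 0.0357, 0.0699]
eef_rot: [0.089, 0.996, -0.001, -0.003]
contact_force: [-7.8, 1.5, 10.8]
opening: 0.147
finger_force: 59.8
clock: 10.15
tool_pos: [0.5201, 0.0354, 0.0699]
eef_rot: [0.089, 0.996, -0.001, -0.003]
contact_force: [-6.6, 0.8, 11.0]
opening: 0.145
finger_force: 59.8
```

```bash
python3 -m jog '[{"wx":0,"wy":0,"wz":0,"dx":0.006,"dy":-0.001,"dz":0,"hand":1},{"wx":0,"wy":0,"wz":0,"dx":0,"dy":0,"dz":0,"hand":1}]'
```

```text
clock: 10.32
tool_pos: [0.5216, 0.0351, 0.0699]
eef_rot: [0.089, 0.996, -0.001, -0.003]
contact_force: [-6.3, 1.3, 9.8]
opening: 0.146
finger_force: 59.9
```

```bash
python3 -m jog '[{"wx":0,"wy":0,"wz":0,"dx":0.006,"dy":-0.001,"dz":0,"hand":1},{"wx":0,"wy":0,"wz":0,"dx":0,"dy":0,"dz":0,"hand":1}]'
```

```text
clock: 10.48
tool_pos: [0.5231, 0.0349, 0.0699]
eef_rot: [0.089, 0.996, -0.001, -0.003]
contact_force: [-5.6, 0.2, 11.3]
opening: 0.149
finger_force: 59.9
```

```bash
python3 -m jog '[{"wx":0,"wy":0,"wz":0,"dx":0.006,"dy":-0.001,"dz":0,"hand":1},{"wx":0,"wy":0,"wz":0,"dx":0,"dy":0,"dz":0,"hand":1}]'
```

```text
clock: 10.65
tool_pos: [0.526, 0.0348, 0.07]
eef_rot: [0.089, 0.996, -0.0, -0.002]
contact_force: [-0.0, 0.7, 7.7]
opening: 0.149
finger_force: 60.0
```

```bash
python3 -m jog '[{"wx":0,"wy":0,"wz":0,"dx":0,"dy":0,"dz":0.007,"hand":1},{"wx":0,"wy":0,"wz":0,"dx":0,"dy":0,"dz":0.006,"hand":1},{"wx":0,"wy":0,"wz":0,"dx":0,"dy":0,"dz":0,"hand":1}]'
```

```text
clock: 10.9
tool_pos: [0.5262, 0.0346, 0.0729]
eef_rot: [0.089, 0.996, -0.0, -0.002]
contact_force: [-5.2, 0.4, 2.7]
opening: 0.15
finger_force: 60.0
```

```bash
python3 -m jog '[{"wx":0,"wy":0,"wz":0,"dx":-0.003,"dy":0,"dz":0,"hand":1},{"wx":0,"wy":0,"wz":0,"dx":0,"dy":0,"dz":0,"hand":1}]' && python3 -m jog '[{"wx":0,"wy":0,"wz":0,"dx":0,"dy":0,"dz":0,"hand":0.6},{"wx":0,"wy":0,"wz":0,"dx":0,"dy":0,"dz":0,"hand":0.6},{"wx":0,"wy":0,"wz":0,"dx":0,"dy":0,"dz":0,"hand":0.6},{"wx":0,"wy":0,"wz":0,"dx":0,"dy":0,"dz":0,"hand":0.6},{"wx":0,"wy":0,"wz":0,"dx":0,"dy":0,"dz":0,"hand":0.6}]'
```

```text
clock: 11.07
tool_pos: [0.5264, 0.0346, 0.0727]
eef_rot: [0.089, 0.996, -0.0, -0.001]
contact_force: [-4.1, 1.0, 3.5]
opening: 0.147
finger_force: 60.0
clock: 11.48
tool_pos: [0.5282, 0.0345, 0.0727]
eef_rot: [0.089, 0.996, 0.0, 0.001]
contact_force: [0.5, 0.2, -0.8]
opening: 0.403
finger_force: 0.0
```

Released; lift off and retreat to look.

```bash
python3 -m jog '[{"wx":0,"wy":0,"wz":0,"dx":0,"dy":0,"dz":0.04,"hand":0.6},{"wx":0,"wy":0,"wz":0,"dx":0,"dy":0,"dz":0.1,"hand":0.6},{"wx":0,"wy":0,"wz":0,"dx":0,"dy":0,"dz":0.15,"hand":0.6},{"wx":0,"wy":0,"wz":0,"dx":0,"dy":0,"dz":0.15,"hand":0.6},{"wx":0,"wy":0,"wz":0,"dx":0,"dy":0,"dz":0.1,"hand":0.6}]' && python3 -m jog '[{"wx":0,"wy":0,"wz":0,"dx":0,"dy":-0.15,"dz":0,"hand":0.6},{"wx":0,"wy":0,"wz":0,"dx":0,"dy":-0.15,"dz":0,"hand":0.6},{"wx":0,"wy":0,"wz":0,"dx":0,"dy":-0.15,"dz":0,"hand":0.6},{"wx":0,"wy":0,"wz":0,"dx":0,"dy":-0.15,"dz":0,"hand":0.6},{"wx":0,"wy":0,"wz":0,"dx":0,"dy":-0.15,"dz":0,"hand":0.6}]' && python3 - <<'E'
from h import *
a=shots('top',4);b=shots('side',4)
f=lambda i,x,y,w,h,k:cv2.resize(i[y:y+h,x:x+w,::-1].clip(0,255).astype(np.uint8),None,fx=k,fy=k,interpolation=cv2.INTER_CUBIC)
cv2.imwrite('pics/e1.png',np.hstack([f(a,225,160,55,72,7),f(b,295,218,58,72,7)]))
# base shift: compare corner patches before/after
for n,I,rs in(('top',a,[(232,206,20,18),(262,168,20,16)]),('side',b,[(296,255,20,22),(345,255,20,22)])):
    O=np.load(f'pics/{n}.npy')
    for x,y,w,h in rs: print(n,cv2.phaseCorrelate(O[y:y+h,x:x+w].mean(2),I[y:y+h,x:x+w].mean(2)))
E
```

```text
clock: 11.9
tool_pos: [0.5284, 0.0347, 0.2115]
eef_rot: [0.089, 0.996, 0.001, 0.002]
contact_force: [0.5, 0.7, 0.2]
opening: 0.406
finger_force: 0.0
clock: 12.32
tool_pos: [0.5272, -0.1548, 0.2087]
eef_rot: [0.089, 0.996, -0.0, 0.0]
contact_force: [1.1, 0.7, 0.0]
opening: 0.399
finger_force: 0.0
top ((-0.13783653226876424, -1.885544494634658), 0.2711761207089793)
top ((0.7562155378722135, 0.5909980906998724), 0.504702890478398)
side ((0.11862978260291612, -0.009991297221887407), 0.9916463070501601)
side ((-0.006790071879805737, -0.04125279615618105), 0.9118343954361146)
```

View pics/e1.png

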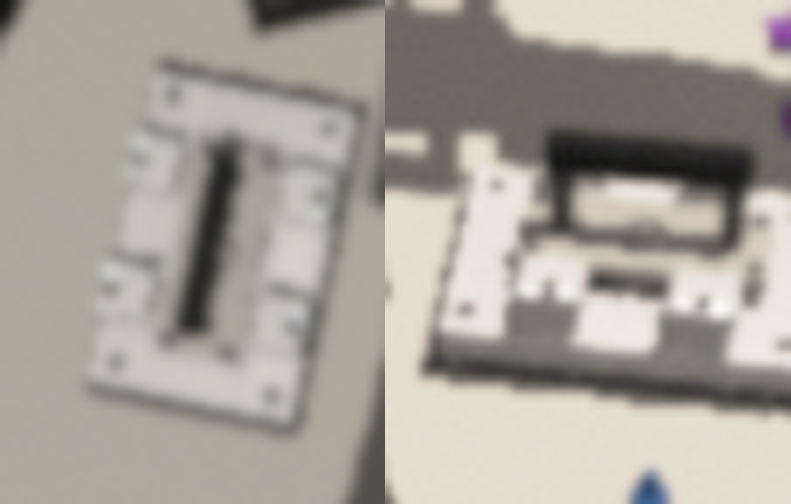

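The picture shows the plate level under the four hooks, with the bar at crop (650,155) and the nose showing in the hole at about (645,235). The side view puts the base's shift at about 0.1 px.

```bash
python3 -c "
from plant import r
print(r.finish_job())"
```

```text
the job is handed in; nothing more can be done
None
```

The plate is locked under the four hooks with the plunger's nose in its hole and the arm clear. The base moved about 0.3 mm at most by the side camera (shadows spoiled the top-camera check), and the job was handed in at about 13 s.

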